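# Make up the staining kit and the culture kit for the biology practical

## Task

Make up the two kits for the practical from the stock standing on the lab bench. The staining kit goes in the tray with three bays: the slide mailer lying flat in the long bay, the square staining jar in the big square bay and the taller dropping bottle in the narrow bay beside the jar; the culture kit goes in the tray with two bays: the Petri dish in the big square bay and the shorter dropping bottle in the narrow one. Everything stands upright (dish lid up, mailer label up) flat on the floor of its bay at the end, and the flask, the beaker and the media bottle stay where they are.

Things in the scene. Friction and masses are not known exactly. Their poses are not given: they have to be found in the camera images.
- tray3: White three-bay kit tray (staining), fixed, 146 (x) by 148 (y) mm. Floor 3 mm thick; rim and grey ribs 4 mm thick, tops 8 mm above the bench. Origin: centre of underside, z up. Bays in its frame, mm: LONG x -69 to -15, y -70 to 70 (length along y), for the mailer; BIG SQUARE x -11 to 69, y -70 to 10, for the jar; NARROW x -11 to 69, y 14 to 70, for the taller bottle.
- tray2: White two-bay kit tray (culture), fixed, 88 (x) by 142 (y) mm. Floor 3 mm thick; rim and grey rib 4 mm thick, tops 8 mm above the bench. Origin: centre of underside, z up. Bays in its frame, mm: BIG SQUARE x -40 to 40, y -67 to 13, for the Petri dish; NARROW x -40 to 40, y 17 to 67, for the shorter bottle.
- mailer_mid (a point): Slide mailer: flat pale grey-blue plastic box with a paper label on top, 32 mm (its x) by 84 mm (its y) by 17 mm high, about 40 g, lying flat on the bench. Point at its centre, 8.5 mm above its underside; axes are the box's, z up.
- jar_mid (a point): Staining jar: upright square milky-white jar, 80 mm high over all: foot 52 x 52 x 6 mm, body 42 x 42 mm up to 66 mm, narrower square white lid 34 x 34 mm from 66 to 76 mm and a small round boss 16 mm wide on top. About 140 g. Point at its centre, 40 mm above its underside; x and y are square to its sides, z up.
- bottle_tall_mid (a point): Taller dropping bottle: round amber bottle with a white nozzle cap, 92 mm high, diameter 38 mm from the bottom up to 62 mm, then shoulder and a cap 24 mm wide. About 75 g. Point on its axis, 46 mm above its underside, z up.
- bottle_short_mid (a point): Shorter dropping bottle: same shape, small, 58 mm high. Diameter 26 mm from the bottom up to 28 mm, then a shoulder narrowing to 14 mm at 38 mm, and a white nozzle cap 16 mm wide from 40 to 50 mm. About 25 g. Point on its axis, 29 mm above its underside, z up.
- dish_mid (a point): Petri dish: the one small loose closed round dish, cream agar; lid diameter 56 mm (base 52), 16 mm high, lid skirt from 7 to 16 mm; lid and dish are one piece. About 30 g. The 90 mm dishes at the back of the bench are not part of the job. Point on its axis, 8 mm above its underside, z up.
- flask_mid (a point): Bystander, to be left alone: conical glass flask with a black stopper, base diameter 64 mm, 104 mm high. Stands loose among the stock. Point on its axis, 52 mm above its underside.
- beaker_mid (a point): Bystander, to be left alone: open milky plastic beaker, diameter 54 mm at the rim, 70 mm high, empty. Stands loose among the stock. Point on its axis, 35 mm above its underside.
- media_mid (a point): Bystander, to be left alone: amber media bottle with a paper band and a wide blue cap, diameter 56 mm, 102 mm high, clearly fatter than the two dropping bottles. Stands loose among the stock. Point on its axis, 51 mm above its underside.
Not all that is in view belongs to the job. What is shaped like the part that bears bottle_short_mid but green or turquoise is not meant.

How it is judged:
By the outcome, as a careful person would: the job done as asked, in the order asked, and still so for the second after the job is handed in, with the robot touching nothing.
It also fails if it takes over 122 s, if anything falls off the work surface, if the arm or the gripper's body presses on something with over 40 N, if the wrist force passes 120 N, or if a joint passes its speed limit or range.

## Robot

A 6-joint arm with a two-finger parallel gripper is mounted at the origin on the work surface. World frame = base frame: x ahead of the robot, y to its left, z up, the work surface at z = 0. Lengths are in m, angles in rad, forces in N, time in s.
With the tool pointing down it reaches from about 0.35 to 0.85 m from the base axis. Payload 8.1 kg.
Tool frame: the origin (TCP) lies at the very end of the fingers, on their centre line; the grasp point (between the pads) lies 19 mm behind it; z points along the fingers, y is the direction in which the jaws open and shut (so a half turn about z gives the same grasp; the last joint's range is limited). The gripper opens to 93 mm and grips with 3 to 60 N. Pads are 15 mm wide; open, the fingers measure 128 mm over their backs; the gripper's body (75 mm by 188 mm) begins 65 mm behind the grasp point.
Start: joints at [-1.203, 0.13, 1.488, -0, 1.523, -0.085], TCP at [0.263, -0.54, 0.194] pointing down, gripper open.
Joint ranges: [-2.96, 2.96], [-0.89, 2.26], [0.02, 2.5], [-1.34, 4.48], [0, 2.73], [-2.66, 2.66]. Speed limits (rad/s): [2.39, 2.39, 2.79, 3.14, 3.14, 3.14].

## Interface

Orientations are given as [roll, pitch, yaw] about the fixed x, y, z axes, in that order (R = Rz(yaw) Ry(pitch) Rx(roll)).
In Python, from rig import bot gives the robot as it stands. The module is installed in compiled form; this text tells all that it offers.
- The arm moves only by the shell command python3 -m creep 'ROWS'. ROWS is JSON, a list of rows, each a list of 7 numbers: the opening, from -1 (shut) to 1 (fully open), so that 0 is half open, then the shift along the tool's x, y, z in m, then the turn, a rotation vector about the tool's x, y, z in rad. A call has 1 to 20 rows; each row is the pose to reach, as a shift and turn from the pose commanded when the call began, along the tool's axes at that moment; what a row does not reach only later rows make up. A row lasts 1/8 s, in which the tool goes at most 62.5 mm and 10.7 degrees, less where a joint would pass 70% of its speed; a pose out of reach is approached as far as the arm can. A call with a gripper value outside its range is refused whole. The fingers move at their own pace and stop on an object; the grip force is fixed at half the most. Time passes only in rows, so rows that repeat a pose let the fingers close. It gives the time, the measured TCP pose, the force and the opening at its end, in the units of the state.
- bot.get_state(): the state, without advancing time (a new reading comes with each control period).
- bot.capture(name): name is "side" or "top" or "wrist"; returns the picture (384x512x3 uint8, red, green, blue); there is no depth.
- bot.calibration(name): a dict with "K" (3x3 intrinsics, pixels), "R" (3x3) and "t" (3): a world point X has camera coordinates R X + t. Camera axes: x right, y down, z forward; pixel columns grow to the right and rows downward; lengths in m; the calibration is good to about 2 mm. A picture is of the moment at which its call begins: read the wrist's pose just before it. calibration takes no time and is no camera call; for the wrist camera it gives the pose at the moment of the call.
- bot.close_job(): hands the job in, once; it reports no verdict.
Trained networks look in the newest picture that a camera, given by its name, has taken for a name from the list of things; names that differ only in an ending like _2 or _b are one class to them, and where a whole thing is asked for, a point or a joint stands for the part that bears it (a point fixed in the world has none). Each returns a list of dicts, best first, with "confidence" (0 to 1); they miss things now and then, are a little off and sometimes report something else, mostly with a low value. They report only what shows in the picture. A call takes as long as a camera call. They do not tell look-alikes from the thing itself.
- bot.search_frame(query, camera): "rect" ([left, top, width, height] as shares, 0 to 1, of the picture: columns of its width, rows of its height, round what is visible of it).
- bot.outline_of(query, camera): "mask" (384x512 bool, what is visible of it) and "rect" ([left, top, width, height] as shares, 0 to 1, of the picture: columns of its width, rows of its height, round what is visible of it).
The state is a dict: "t": time; "qpos": joint angles; "qvel": joint speeds; "effort": joint torques, N m; "tool_pos": TCP position; "orientation": TCP orientation; "contact_force": force on the tool from outside, world axes, zero at the start; "wrist_torque": the same for the moment, N m; "finger_gap": finger opening in m.
Only numpy, scipy, OpenCV 4.12 (cv2) and the standard library are available. Lean on these libraries where they do the work, as an engineer would, in place of code of your own. Each camera call takes 0.05 s, during which the arm holds its last target. There are 200 camera calls.

## Working session

There is one attempt and no reset: what is moved stays moved. The work goes in short steps, Python scripts to look and compute and a shell command to move; the robot and the scene stay as the last step left them, time stands still between calls to the robot, and variables do not carry over. Pictures are saved under pics/ and viewed, about 12 in all and at most 16, crops included, and the job is handed in when it is done.

```bash
mkdir -p pics
cat > h.py <<'E'
import numpy as np, cv2
from rig import bot
def save(n,im): cv2.imwrite('pics/'+n+'.png',im[:,:,::-1])
def ray(c,u,v,z):
    K=np.array(c['K']);R=np.array(c['R']);t=np.array(c['t'])
    o=-R.T@t; d=R.T@np.linalg.inv(K)@np.array([u,v,1.])
    return o+d*(z-o[2])/d[2]
def proj(c,X):
    p=np.array(c['K'])@(np.array(c['R'])@np.array(X)+np.array(c['t'])); return p[:2]/p[2]
E
python3 - <<'E'
from h import *
s=bot.get_state(); print({k:np.round(v,3) for k,v in s.items()})
for n in ['top','side']:
    im=bot.capture(n); save(n+'0',im); c=bot.calibration(n); print(n,np.round(c['K'],1).tolist(),np.round(-np.array(c['R']).T@c['t'],3),np.round(c['R'],2).tolist())
    for q in ['tray3','tray2','mailer_mid','jar_mid','bottle_tall_mid','bottle_short_mid','dish_mid','flask_mid','beaker_mid','media_mid']:
        print(q,[(np.round(np.array(d['rect'])*[512,384,512,384]).astype(int).tolist(),round(d['confidence'],2)) for d in bot.search_frame(q,n)[:4]])
E
```

```text
{'t': np.float64(0.0), 'qpos': array([-1.203,  0.131,  1.489, -0.   ,  1.523, -0.085]), 'qvel': array([ 0.   , -0.001,  0.001, -0.   , -0.   ,  0.   ]), 'effort': array([-2.0000e-03, -5.5984e+01, -4.9177e+01,  7.7000e-02,  3.5000e-02,
       -0.0000e+00]), 'tool_pos': array([ 0.262, -0.539,  0.193]), 'orientation': array([-3.14 , -0.   ,  0.453]), 'contact_force': array([-0.185, -0.827, -0.157]), 'wrist_torque': array([-0.018,  0.001, -0.004]), 'finger_gap': np.float64(0.092)}
top [[384.1, 0.0, 260.2], [0.0, 384.1, 197.0], [0.0, 0.0, 1.0]] [0.334 0.009 1.012] [[-0.1, -1.0, -0.0], [-0.97, 0.09, -0.24], [0.24, -0.02, -0.97]]
tray3 [([122, 222, 61, 60], 0.85), ([330, 209, 57, 35], 0.72)]
tray2 [([122, 222, 61, 60], 0.85), ([330, 209, 57, 35], 0.72)]
mailer_mid [([276, 189, 18, 32], 0.95)]
jar_mid [([221, 155, 20, 26], 0.82)]
bottle_tall_mid [([168, 166, 17, 21], 0.69)]
bottle_short_mid [([220, 203, 16, 12], 0.57), ([201, 214, 5, 6], 0.47)]
dish_mid [([226, 250, 22, 17], 0.95)]
flask_mid [([274, 188, 19, 31], 0.67), ([275, 235, 25, 26], 0.56)]
beaker_mid [([263, 149, 22, 23], 0.93)]
media_mid [([316, 147, 25, 29], 0.7), ([222, 150, 20, 34], 0.38), ([263, 150, 25, 23], 0.35)]
side [[355.9, 0.0, 256.6], [0.0, 355.9, 194.3], [0.0, 0.0, 1.0]] [0.386 0.551 0.436] [[-0.97, -0.25, -0.01], [-0.13, 0.53, -0.84], [0.22, -0.81, -0.54]]
tray3 [([183, 302, 144, 82], 0.91), ([281, 145, 46, 35], 0.91)]
tray2 [([183, 302, 144, 82], 0.91), ([281, 145, 46, 35], 0.91)]
mailer_mid [([237, 189, 39, 19], 0.76)]
jar_mid [([170, 192, 27, 53], 0.63)]
bottle_tall_mid [([138, 245, 30, 50], 0.58)]
bottle_short_mid [([225, 200, 16, 26], 0.69), ([221, 243, 18, 34], 0.67), ([229, 220, 14, 32], 0.63)]
dish_mid [([291, 238, 34, 25], 0.71), ([172, 195, 27, 47], 0.35)]
flask_mid [([292, 162, 33, 58], 0.76), ([226, 220, 18, 31], 0.48)]
beaker_mid [([189, 167, 25, 38], 0.71)]
media_mid [([223, 127, 18, 48], 0.74)]
```

Run:
```python
import cv2
a=cv2.imread('pics/top0.png')[130:300,100:420]; cv2.imwrite('pics/t1.png',cv2.resize(a,(800,425),interpolation=cv2.INTER_CUBIC))
a=cv2.imread('pics/side0.png')[100:384,100:400]; cv2.imwrite('pics/s1.png',cv2.resize(a,(634,600),interpolation=cv2.INTER_CUBIC))
```

```text
(no output)
```

View pics/t1.png

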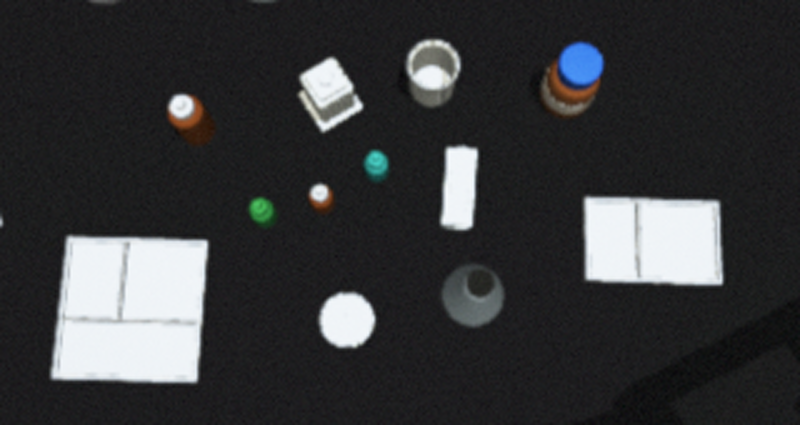

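View pics/s1.png

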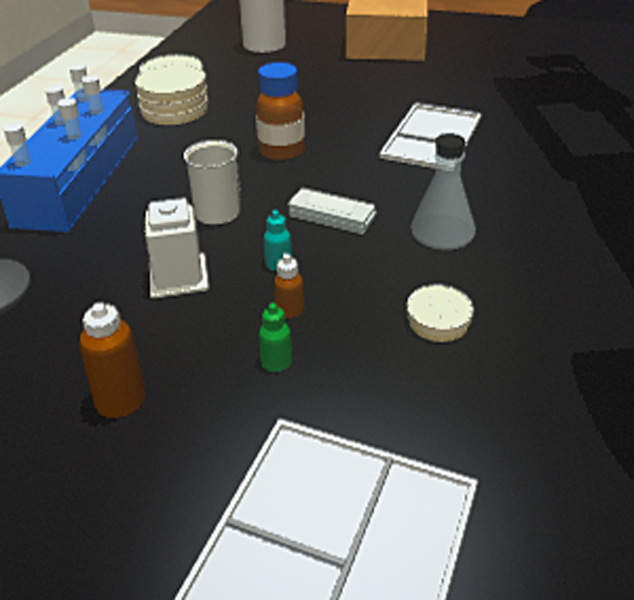

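Both views agree. The candidates for the short bottle are green at top-view px (204,214), amber with a white cap at (228,209), and teal at (250,196); I choose the amber one. The tall bottle is at (173,176), the media bottle with its blue cap at (330,163) and the jar at (231,168). The trays are at (152,252) and (359,226). Next I'll fit the silhouettes.

```bash
cat > fit.py <<'E'
from h import *
from scipy.optimize import minimize
def ring(r,z,sq=None):
    if sq: 
        a,b=sq; return [(sx*a,sy*b,z) for sx,sy in((1,1),(1,-1),(-1,-1),(-1,1))]
    t=np.linspace(0,2*np.pi,24,endpoint=False); return [(r*np.cos(a),r*np.sin(a),z) for a in t]
cyl=lambda r0,z0,r1,z1:np.array(ring(r0,z0)+ring(r1,z1))/1000
box=lambda a,b,z0,z1:np.array(ring(0,z0,(a,b))+ring(0,z1,(a,b)))/1000
S={'tray3':[box(73,74,0,8)],'tray2':[box(44,71,0,8)],'mailer_mid':[box(16,42,0,17)],
'jar_mid':[box(26,26,0,6),box(21,21,6,66),box(17,17,66,76),cyl(8,76,8,80)],
'bottle_tall_mid':[cyl(19,0,19,62),cyl(19,62,12,70),cyl(12,70,12,80),cyl(12,80,6,92)],
'bottle_short_mid':[cyl(13,0,13,28),cyl(13,28,7,38),cyl(8,38,8,50),cyl(5,50,3,58)],
'dish_mid':[cyl(26,0,26,7),cyl(28,7,28,16)],'flask_mid':[cyl(32,0,32,5),cyl(32,5,11,75),cyl(11,75,12,104)],
'beaker_mid':[cyl(24,0,27,70)],'media_mid':[cyl(28,0,28,75),cyl(22,75,22,102)]}
def sil(n,p,c,k=4):
    m=np.zeros((384*k,512*k),np.uint8); cs,sn=np.cos(p[2]),np.sin(p[2])
    for P in S[n]:
        W=P@np.array([[cs,sn,0],[-sn,cs,0],[0,0,1]])+[p[0],p[1],0]
        q=np.array([proj(c,w) for w in W]); q=(q+.5)*k-.5
        cv2.fillConvexPoly(m,cv2.convexHull(q.astype(np.float32)).round().astype(np.int32),1)
    return m
def fit(n,obs,p0,yaw=True,k=4):
    # obs: list (mask,calib)
    B=[(cv2.resize(m.astype(np.float32),None,fx=k,fy=k,interpolation=cv2.INTER_LINEAR)>.5,c) for m,c in obs]
    def f(v):
        p=[v[0],v[1],v[2] if yaw else 0]; s=0
        for b,c in B:
            m=sil(n,p,c,k)>0; s+=1-(m&b).sum()/max((m|b).sum(),1)
        return s/len(B)
    best=None
    for y in ([p0[2]] if (not yaw or p0[2] is not None) else np.linspace(-1.2,1.2,5)):
        v=np.array([p0[0],p0[1],y or 0]); sx=np.array([v,v+[.012,0,0],v+[0,.012,0],v+[0,0,.15]])
        r=minimize(f,v,method='Nelder-Mead',options=dict(initial_simplex=sx,xatol=2e-4,fatol=1e-4,maxiter=150))
        if best is None or r.fun<best.fun: best=r
    return best.x,best.fun
E
cat > m.py <<'E'
from fit import *
G={'tray3':(152,252),'tray2':(359,226),'mailer_mid':(284,205),'jar_mid':(231,170),'bottle_tall_mid':(177,179),'bottle_short_mid':(228,209),'dish_mid':(239,258),'flask_mid':(289,250),'beaker_mid':(273,165),'media_mid':(328,170)}
ims={n:bot.capture(n) for n in('top','side')}; C={n:bot.calibration(n) for n in ims}
for q,(u,v) in G.items():
    X=ray(C['top'],u,v,0.01); obs=[]
    for n in ims:
        cen=proj(C[n],[X[0],X[1],0.02]); b=None
        for d in bot.outline_of(q,n):
            ys,xs=np.nonzero(d['mask'])
            if len(xs) and np.hypot(xs.mean()-cen[0],ys.mean()-cen[1])<(35 if 'tray' in q else 14): b=d['mask'];break
        if b is not None: obs.append((n,b))
    yaw=q.split('_')[0] in('tray3','tray2','mailer','jar')
    out=[]
    sets=[obs]+([[o] for o in obs] if len(obs)>1 else [])
    for o in sets:
        if not o: continue
        p,f=fit(q,[(b,C[n]) for n,b in o],[X[0],X[1],0.0 if 'tray' in q else (None if yaw else 0)],yaw)
        out.append(([n for n,_ in o],np.round(p*[1000,1000,57.3],1).tolist(),round(f,3)))
    print(q,np.round(X[:2]*1000),out)
E
python3 m.py
```

```text
tray3 [462. 280.] [(['top', 'side'], [460.1, 281.0, -7.0], np.float64(0.027)), (['top'], [461.2, 280.2, -7.1], np.float64(0.028)), (['side'], [459.8, 282.8, -7.2], np.float64(0.012))]
tray2 [ 478. -265.] [(['top', 'side'], [479.8, -271.5, -7.3], np.float64(0.165)), (['top'], [479.5, -271.5, -7.5], np.float64(0.023)), (['side'], [478.4, -271.2, -5.3], np.float64(0.3))]
mailer_mid [553. -75.] [(['top', 'side'], [554.6, -72.7, -100.4], np.float64(0.103)), (['top'], [556.3, -73.8, -99.8], np.float64(0.098)), (['side'], [553.5, -70.4, -101.4], np.float64(0.054))]
jar_mid [664.  59.] [(['top', 'side'], [668.2, 55.6, -62.9], np.float64(0.087)), (['top'], [667.4, 55.0, -63.0], np.float64(0.086)), (['side'], [667.2, 57.0, 116.9], np.float64(0.082))]
bottle_tall_mid [653. 207.] [(['side'], [650.1, 204.4, 1.2], np.float64(0.041))]
bottle_short_mid [556.  75.] [(['side'], [554.1, 73.9, 8.8], np.float64(0.147))]
dish_mid [425.  57.] [(['top', 'side'], [426.4, 59.6, -0.6], np.float64(0.11)), (['top'], [428.0, 57.6, 2.7], np.float64(0.18)), (['side'], [426.5, 59.8, 0.0], np.float64(0.033))]
flask_mid [433. -74.] [(['top', 'side'], [439.5, -74.5, -0.6], np.float64(0.072)), (['top'], [439.0, -73.8, 2.7], np.float64(0.071)), (['side'], [440.1, -73.9, 0.6], np.float64(0.071))]
beaker_mid [668. -57.] [(['side'], [675.6, -57.2, 5.0], np.float64(0.099))]
media_mid [ 639. -205.] [(['top', 'side'], [650.6, -201.4, -4.2], np.float64(0.07)), (['top'], [651.0, -201.5, -9.4], np.float64(0.06)), (['side'], [650.3, -200.2, -4.0], np.float64(0.08))]
```

```bash
cat > d.py <<'E'
# python3 d.py "x y z yawdeg" ... (mm) -> shift in tool axes (m) and turn about tool z from the present pose
import sys; from h import *
from scipy.spatial.transform import Rotation as Ro
s=bot.get_state(); R=Ro.from_euler('xyz',s['orientation']); p=np.array(s['tool_pos'])
print('t',round(float(s['t']),2),'pos',np.round(p*1000,1),'rpy',np.round(np.degrees(s['orientation']),1),'F',np.round(s['contact_force'],1),'gap',round(float(s['finger_gap'])*1000,1),'q',np.round(s['qpos'],2))
for a in sys.argv[1:]:
    x=np.array(a.split(),float); T=Ro.from_euler('xyz',[np.pi,0,np.radians(x[3])])
    print(a,'->',np.round(R.inv().apply(x[:3]/1000-p),4).tolist(),np.round((R.inv()*T).as_rotvec(),3).tolist())
E
python3 d.py "555 -72.5 200 -10.2" "555 -72.5 60 -10.2" "555 -72.5 8 -10.2"
```

```text
t 2.2 pos [ 262.5 -539.5  193.9] rpy [-180.     0.    25.9] F [-0.3  0.6 -0.1] gap 93.0 q [-1.2   0.13  1.49 -0.    1.52 -0.09]
555 -72.5 200 -10.2 -> [0.4673, -0.292, -0.0061] [-0.0, 0.0, 0.631]
555 -72.5 60 -10.2 -> [0.4673, -0.292, 0.1339] [-0.0, 0.0, 0.631]
555 -72.5 8 -10.2 -> [0.4673, -0.292, 0.1859] [-0.0, 0.0, 0.631]
```

```bash
python3 -m creep '[[0.5,0.467,-0.292,-0.006,0,0,0.631],[0.5,0.467,-0.292,-0.006,0,0,0.631],[0.5,0.467,-0.292,-0.006,0,0,0.631],[0.5,0.467,-0.292,-0.006,0,0,0.631],[0.5,0.467,-0.292,-0.006,0,0,0.631],[0.5,0.467,-0.292,-0.006,0,0,0.631],[0.5,0.467,-0.292,-0.006,0,0,0.631],[0.5,0.467,-0.292,-0.006,0,0,0.631],[0.5,0.467,-0.292,-0.006,0,0,0.631],[0.5,0.467,-0.292,-0.006,0,0,0.631],[0.5,0.467,-0.292,0.05,0,0,0.631],[0.5,0.467,-0.292,0.05,0,0,0.631]]'
python3 - <<'E'
from h import *
im=bot.capture('wrist'); c=bot.calibration('wrist'); print(np.round(c['K'],0).tolist(),np.round(-np.array(c['R']).T@c['t'],3))
for q in [[555,-72.5,17],[554,74,58]]:
    u=proj(c,np.array(q)/1000); print(u); cv2.circle(im:=im.copy(),tuple(int(a) for a in u),3,(255,0,0),1)
save('w1',im)
E
python3 d.py "555 -72.5 60 -10.2" "555 -72.5 8 -10.2"
```

```text
t: 3.7
tool_pos: [0.5506, -0.0725, 0.1392]
orientation: [-3.142, 0.01, -0.179]
contact_force: [-1.1, -0.4, -0.7]
finger_gap: 0.0697
[[316.0, 0.0, 253.0], [0.0, 316.0, 194.0], [0.0, 0.0, 1.0]] [ 0.626 -0.087  0.332]
[251.60163834 177.29094716]
[ 95.02216859 216.06784847]
t 3.75 pos [552.5 -73.  142.3] rpy [180.    0.3 -10.3] F [-0.  -0.4  0.5] gap 70.0 q [-0.22  0.05  1.67 -0.    1.43  1.53]
555 -72.5 60 -10.2 -> [0.0028, -0.0009, 0.0823] [0.0, 0.005, -0.001]
555 -72.5 8 -10.2 -> [0.0031, -0.0009, 0.1343] [0.0, 0.005, -0.001]
```

View pics/w1.png

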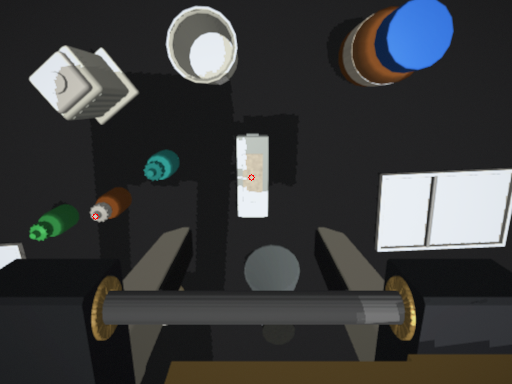

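The wrist picture shows the mailer centred on the predicted point (252,177), and the amber short bottle's tip at the predicted (95,216). The media bottle is at (400,40), the beaker at (203,45) and the flask behind the fingers at (272,270), so the estimates hold.

```bash
python3 -m creep '[[0.5,0,0,0.06,0,0,0],[0.5,0,0,0.1,0,0,0],[0.5,0,0,0.125,0,0,0],[0.5,0,0,0.135,0,0,0],[0.5,0,0,0.135,0,0,0],[0.5,0,0,0.135,0,0,0],[-1,0,0,0.135,0,0,0],[-1,0,0,0.135,0,0,0],[-1,0,0,0.135,0,0,0],[-1,0,0,0.135,0,0,0],[-1,0,0,0.135,0,0,0],[-1,0,0,0.135,0,0,0]]'
python3 - <<'E'
from scipy.spatial.transform import Rotation as R
import numpy as np
for n,(x,y,a),b in [('mail',(460.5,281,-7.1),(-42,0)),('jar',(460.5,281,-7.1),(29,-30)),('tall',(460.5,281,-7.1),(29,42)),('dish',(479.5,-271.5,-7.4),(0,-27)),('short',(479.5,-271.5,-7.4),(0,42))]:
    c,s=np.cos(np.radians(a)),np.sin(np.radians(a)); print(n,round(x+c*b[0]-s*b[1],1),round(y+s*b[0]+c*b[1],1))
E
python3 d.py "555 -72.5 200 -10.2" "419 286 200 82.9" "419 286 40 82.9" "419 286 12 82.9"
```

```text
t: 5.25
tool_pos: [0.5546, -0.0726, 0.0088]
orientation: [-3.142, 0.0, -0.178]
contact_force: [-0.4, -0.3, -0.1]
finger_gap: 0.0143
mail 418.8 286.2
jar 485.6 247.6
tall 494.5 319.1
dish 476.0 -298.3
short 484.9 -229.8
t 5.25 pos [554.6 -72.6   8.8] rpy [-180.     0.   -10.2] F [-0.4 -0.3 -0.1] gap 14.3 q [-0.22  0.19  1.77  0.    1.18  1.53]
555 -72.5 200 -10.2 -> [0.0003, -0.0002, -0.1912] [-0.0, 0.0, -0.0]
419 286 200 82.9 -> [-0.1971, -0.3289, -0.1911] [-0.0, 0.0, -1.625]
419 286 40 82.9 -> [-0.197, -0.3289, -0.0311] [-0.0, 0.0, -1.625]
419 286 12 82.9 -> [-0.197, -0.3289, -0.0031] [-0.0, 0.0, -1.625]
```

Run:
```python
from h import *
im=bot.capture('wrist'); save('w2',im); print(bot.get_state()['finger_gap'])
a=bot.capture('side')[140:260,180:340]; b=cv2.resize(a,(512,384),interpolation=cv2.INTER_CUBIC)
save('w2',cv2.resize(np.hstack([im,b]),(800,300)))
```

```text
0.010453327665453763
```

View pics/w2.png

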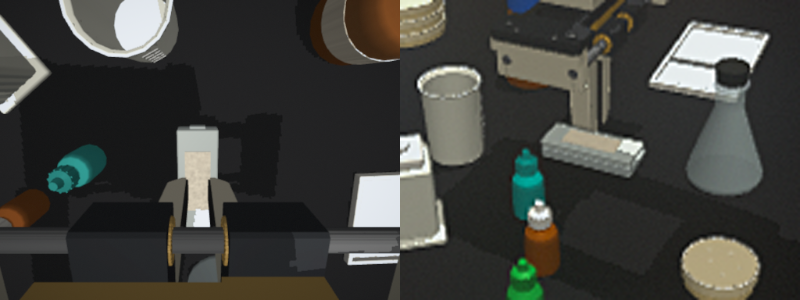

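Run:
```python
from h import *
im=bot.capture('side'); c=bot.calibration('side'); s=bot.get_state(); print(s['tool_pos'],s['finger_gap'],s['contact_force'])
a=cv2.resize(im[160:235,220:320],(800,600),interpolation=cv2.INTER_CUBIC)
for z,col in((.0088,(255,0,0)),(.0278,(0,255,0))):
  for dy in(-.005,.005):
    u=proj(c,[.5546,-.0726+dy,z]); cv2.circle(a,(int((u[0]-220+.5)*8),int((u[1]-160+.5)*8)),5,col,2)
save('s2',a)
```

```text
[ 0.55469656 -0.0726682   0.00891379] 0.002978860954260992 [ 0.54593428 -0.03387552  0.66133991]
```

View pics/s2.png

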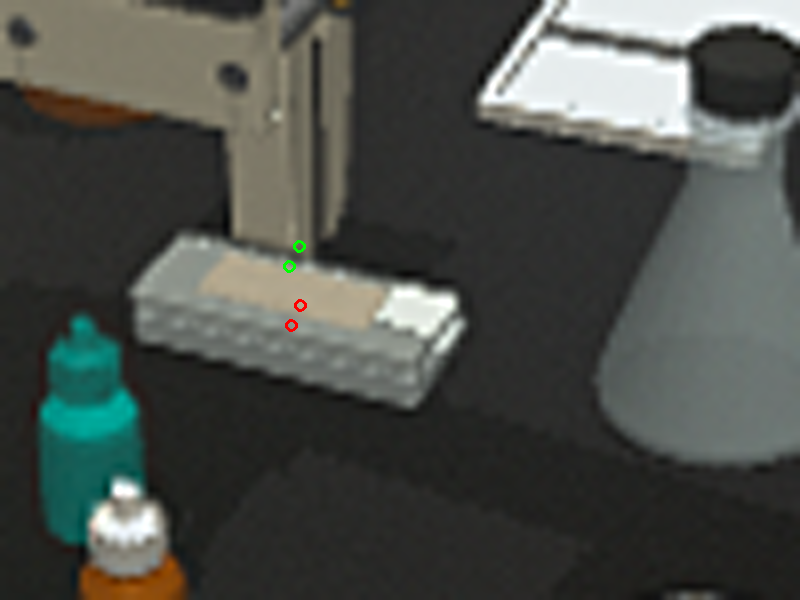

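The side crop shows the shut fingertips hovering over the mailer at (270,255). The red marker for the reported TCP height is at row 315, so the true fingertips are 19 mm or more above the reported TCP. The close grabbed nothing and disturbed nothing. I'll open, go down in guarded steps, and find the true height.

```bash
python3 -m creep '[[0.5,0,0,0,0,0,0],[0.5,0,0,0,0,0,0],[0.5,0,0,0,0,0,0],[0.5,0,0,0,0,0,0],[0.5,0,0,0,0,0,0],[0.5,0,0,0,0,0,0],[0.5,0,0,0.005,0,0,0],[0.5,0,0,0.01,0,0,0],[0.5,0,0,0.015,0,0,0],[0.5,0,0,0.015,0,0,0]]'
python3 - <<'E'
from h import *
im=bot.capture('side'); c=bot.calibration('side'); s=bot.get_state(); print(s['tool_pos'],s['finger_gap'],s['contact_force'])
a=cv2.resize(im[160:235,220:320],(800,600),interpolation=cv2.INTER_CUBIC)
p=s['tool_pos']
for z,col in((.0,(255,0,0)),(.019,(0,255,0))):
  for dy in(-.035,.035,.0525):
    u=proj(c,[p[0],p[1]+dy,p[2]+z]); cv2.circle(a,(int((u[0]-220+.5)*8),int((u[1]-160+.5)*8)),5,col,2)
save('s3',a)
E
```

```text
t: 6.65
tool_pos: [0.554, -0.0725, -0.0069]
orientation: [-3.142, 0.001, -0.178]
contact_force: [-0.6, -0.9, 0.4]
finger_gap: 0.0699
[ 0.55436004 -0.07257518 -0.00648552] 0.06951408718124172 [-0.54558918 -0.03948972  0.79672009]
```

View pics/s3.png

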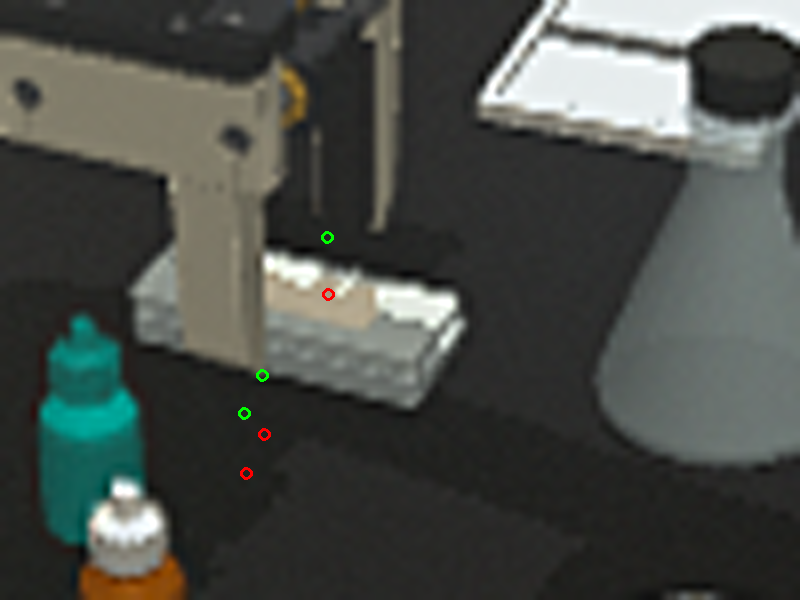

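```bash
python3 -m creep '[[0.5,0,0,0.003,0,0,0],[0.5,0,0,0.006,0,0,0],[0.5,0,0,0.006,0,0,0],[-1,0,0,0.006,0,0,0],[-1,0,0,0.006,0,0,0],[-1,0,0,0.006,0,0,0],[-1,0,0,0.006,0,0,0],[-1,0,0,0.006,0,0,0]]'
python3 d.py
```

```text
t: 7.7
tool_pos: [0.5548, -0.0727, -0.012]
orientation: [3.142, -0.0, -0.178]
contact_force: [-0.1, 0.3, 0.2]
finger_gap: 0.0316
t 7.7 pos [554.8 -72.7 -12. ] rpy [180.   -0.  -10.2] F [-0.1  0.3  0.2] gap 31.6 q [-0.22  0.22  1.78 -0.    1.14  1.53]
```

```bash
python3 d.py "555 -72.5 140 -10.2" "419 286 140 82.9" "419 286 20 82.9"
```

```text
t 7.7 pos [554.8 -72.7 -12. ] rpy [180.   -0.  -10.2] F [-0.1  0.3  0.2] gap 31.6 q [-0.22  0.22  1.78 -0.    1.14  1.53]
555 -72.5 140 -10.2 -> [0.0002, -0.0002, -0.152] [0.0, -0.0, -0.0]
419 286 140 82.9 -> [-0.1972, -0.3289, -0.152] [0.0, -0.0, -1.625]
419 286 20 82.9 -> [-0.1972, -0.3289, -0.032] [0.0, -0.0, -1.625]
```

```bash
python3 -m creep '[[-1,0,0,-0.03,0,0,0],[-1,0,0,-0.08,0,0,0],[-1,0,0,-0.13,0,0,0],[-1,0,0,-0.152,0,0,0],[-1,-0.028,-0.047,-0.152,0,0,-0.18],[-1,-0.056,-0.094,-0.152,0,0,-0.36],[-1,-0.084,-0.141,-0.152,0,0,-0.54],[-1,-0.112,-0.188,-0.152,0,0,-0.72],[-1,-0.14,-0.235,-0.152,0,0,-0.9],[-1,-0.168,-0.282,-0.152,0,0,-1.08],[-1,-0.19,-0.316,-0.152,0,0,-1.26],[-1,-0.197,-0.329,-0.15,0,0,-1.44],[-1,-0.197,-0.329,-0.14,0,0,-1.61],[-1,-0.197,-0.329,-0.1,0,0,-1.625],[-1,-0.197,-0.329,-0.06,0,0,-1.625],[-1,-0.197,-0.329,-0.032,0,0,-1.625],[-1,-0.197,-0.329,-0.032,0,0,-1.625],[-1,-0.197,-0.329,-0.032,0,0,-1.625]]'
python3 d.py "419 286 0 82.9" "419 286 -9 82.9"
python3 - <<'E'
from h import *
im=bot.capture('side'); a=im[234:384,160:360]; save('s4',cv2.resize(a,(800,600),interpolation=cv2.INTER_CUBIC))
E
```

```text
t: 9.95
tool_pos: [0.4199, 0.2865, 0.0212]
orientation: [3.141, -0.001, 1.447]
contact_force: [-0.4, 0.3, -0.3]
finger_gap: 0.0309
t 9.95 pos [419.9 286.5  21.2] rpy [179.9  -0.   82.9] F [-0.4  0.3 -0.3] gap 30.9 q [0.5  0.04 1.91 0.   1.19 0.62]
419 286 0 82.9 -> [-0.0006, -0.0008, 0.0212] [0.001, -0.001, -0.0]
419 286 -9 82.9 -> [-0.0006, -0.0009, 0.0302] [0.001, -0.001, -0.0]
```

View pics/s4.png

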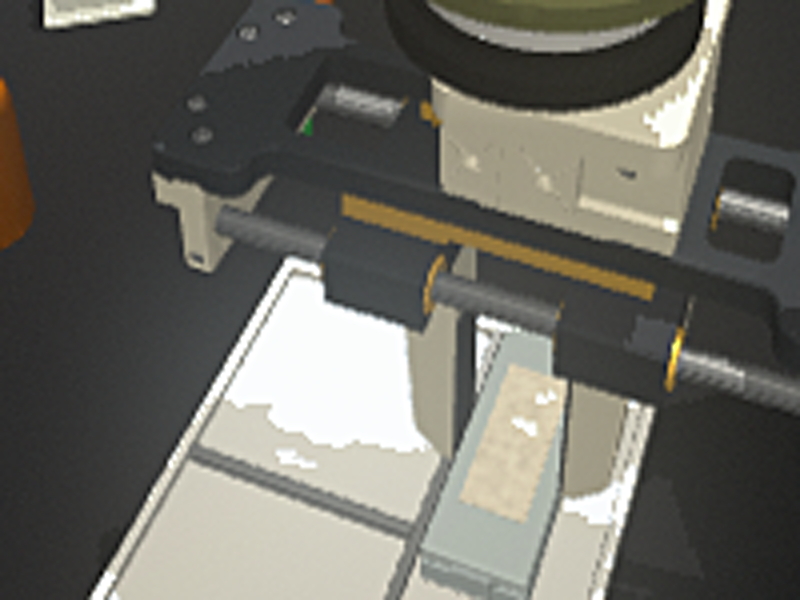

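The mailer is held level and parallel above the long bay, at around (510,440) in the crop. I'll set it down and lift.

```bash
python3 -m creep '[[-1,0,0,0.015,0,0,0],[-1,0,0,0.024,0,0,0],[-1,0,0,0.028,0,0,0],[-1,0,0,0.0295,0,0,0],[-1,0,0,0.0295,0,0,0],[-1,0,0,0.0295,0,0,0],[0,0,0,0.0295,0,0,0],[0,0,0,0.0295,0,0,0],[0,0,0,0.0295,0,0,0],[0,0,0,-0.02,0,0,0],[0.6,0,0,-0.08,0,0,0],[0.6,0,0,-0.12,0,0,0]]'
python3 d.py "667.5 56 150 27" "667.5 56 140 27" "667.5 56 10 27"
```

```text
t: 11.5
tool_pos: [0.42, 0.2865, 0.143]
orientation: [3.139, -0.002, 1.447]
contact_force: [0.9, 1.2, -0.2]
finger_gap: 0.0617
t 11.5 pos [420.  286.5 143. ] rpy [ 1.799e+02 -1.000e-01  8.290e+01] F [ 0.9  1.2 -0.2] gap 61.7 q [ 0.5  -0.09  1.81  0.    1.42  0.62]
667.5 56 150 27 -> [-0.1981, 0.2741, -0.0067] [0.001, -0.003, 0.976]
667.5 56 140 27 -> [-0.1981, 0.2741, 0.0033] [0.001, -0.003, 0.976]
667.5 56 10 27 -> [-0.1984, 0.2738, 0.1333] [0.001, -0.003, 0.976]
```

```bash
python3 -m creep '[[0.6,-0.033,0.046,0,0,0,-0.1],[0.6,-0.066,0.092,0,0,0,-0.2],[0.6,-0.1,0.138,0,0,0,-0.3],[0.6,-0.133,0.184,0,0,0,-0.4],[0.6,-0.166,0.23,0,0,0,-0.5],[0.6,-0.198,0.274,0,0,0,-0.595],[0.6,-0.198,0.274,0,0,0,-0.595],[0.6,-0.198,0.274,0,0,0,-0.595]]'
python3 - <<'E'
from fit import *
im=bot.capture('wrist'); c=bot.calibration('wrist')
save('w3',im)
d=[d for d in bot.outline_of('jar_mid','wrist')][:1]
for e in d: print(e['confidence'],np.round(e['rect'],2),np.round(fit('jar_mid',[(e['mask'],c)],[.6675,.056,.473])[0]*[1000,1000,57.3],1))
d=[d for d in bot.outline_of('bottle_tall_mid','wrist')][:2]
for e in d: print(e['confidence'],np.round(e['rect'],2),np.round(fit('bottle_tall_mid',[(e['mask'],c)],[.65,.204,0],False),4) if 0 else '')
E
python3 d.py "667.5 56 100 117" "667.5 56 5 117"
```

```text
t: 12.5
tool_pos: [0.6661, 0.0558, 0.1393]
orientation: [-3.141, -0.001, 2.041]
contact_force: [-0.2, 0.9, 0.1]
finger_gap: 0.0744
0.58 [0.45 0.4  0.1  0.17] [665.   58.6  28.1]
0.79 [0.57 0.   0.11 0.15] 
t 12.65 pos [666.   56.9 140.2] rpy [180.  -0. 117.] F [ 0.2  0.6 -0.9] gap 74.3 q [ 0.01  0.34  1.34  0.    1.46 -0.46]
667.5 56 100 117 -> [-0.0015, 0.001, 0.0402] [0.0, -0.0, 0.001]
667.5 56 5 117 -> [-0.0015, 0.0009, 0.1352] [0.0, -0.0, 0.001]
```

```bash
python3 -m creep '[[0.6,0,0,0.05,0,0,0],[0.6,0,0,0.1,0,0,0],[0.6,0,0,0.13,0,0,0],[0.6,0,0,0.135,0,0,0],[0.6,0,0,0.135,0,0,0],[-1,0,0,0.135,0,0,0],[-1,0,0,0.135,0,0,0],[-1,0,0,0.135,0,0,0],[-1,0,0,0.135,0,0,0],[-1,0,0,0.135,0,0,0],[-1,0,0,0.135,0,0,0]]'
python3 d.py "667.5 56 145 117" "485.5 247.5 145 82.9" "485.5 247.5 25 82.9"
```

```text
t: 14.02
tool_pos: [0.6669, 0.0557, 0.0054]
orientation: [3.141, 0.0, 2.042]
contact_force: [0.4, -0.1, 4.7]
finger_gap: 0.0417
t 14.03 pos [666.9  55.7   5.4] rpy [180.   0. 117.] F [ 0.4 -0.1  4.7] gap 41.7 q [ 0.01  0.46  1.44  0.    1.23 -0.46]
667.5 56 145 117 -> [-0.0, 0.0008, -0.1396] [0.001, 0.0, -0.0]
485.5 247.5 145 82.9 -> [0.2532, -0.0745, -0.1397] [0.001, 0.0, 0.595]
485.5 247.5 25 82.9 -> [0.2532, -0.0746, -0.0197] [0.001, 0.0, 0.595]
```

```bash
python3 -m creep '[[-1,0,0,-0.02,0,0,0],[-1,0,0,-0.06,0,0,0],[-1,0,0,-0.11,0,0,0],[-1,0,0,-0.14,0,0,0],[-1,0.042,-0.012,-0.14,0,0,0.1],[-1,0.084,-0.024,-0.14,0,0,0.2],[-1,0.126,-0.037,-0.14,0,0,0.3],[-1,0.168,-0.05,-0.14,0,0,0.4],[-1,0.21,-0.062,-0.14,0,0,0.5],[-1,0.253,-0.0745,-0.14,0,0,0.595],[-1,0.253,-0.0745,-0.1,0,0,0.595],[-1,0.253,-0.0745,-0.06,0,0,0.595],[-1,0.253,-0.0745,-0.03,0,0,0.595],[-1,0.253,-0.0745,-0.02,0,0,0.595],[-1,0.253,-0.0745,-0.02,0,0,0.595],[-1,0.253,-0.0745,-0.02,0,0,0.595]]'
python3 d.py "485.5 247.5 9 82.9"
python3 - <<'E'
from h import *
im=bot.capture('side'); a=im[184:384,100:360]; save('s5',cv2.resize(a,(780,600),interpolation=cv2.INTER_CUBIC))
E
```

```text
t: 16.02
tool_pos: [0.4867, 0.2478, 0.0269]
orientation: [3.139, -0.001, 1.447]
contact_force: [0.7, -0.6, -0.5]
finger_gap: 0.0419
t 16.02 pos [486.7 247.8  26.9] rpy [ 1.799e+02 -1.000e-01  8.290e+01] F [ 0.7 -0.6 -0.5] gap 41.9 q [0.38 0.13 1.81 0.   1.2  0.5 ]
485.5 247.5 9 82.9 -> [-0.0005, -0.0012, 0.0179] [0.002, -0.001, -0.0]
```

View pics/s5.png

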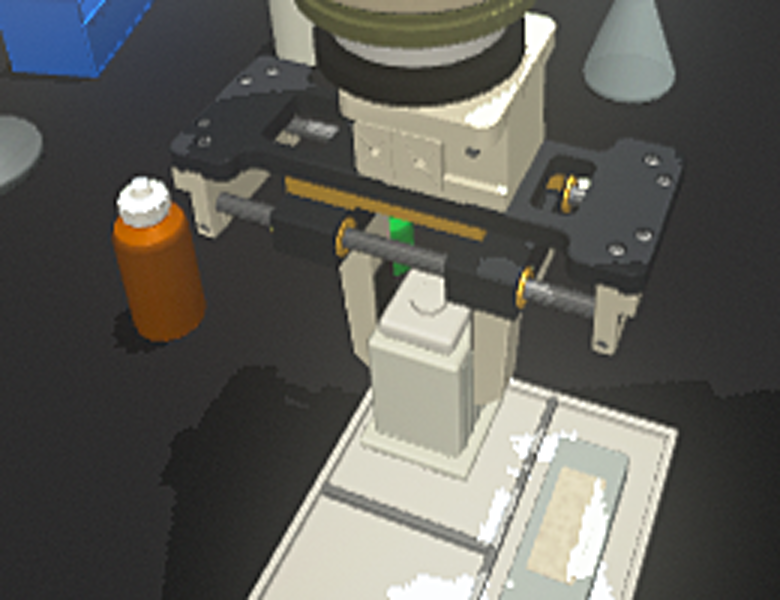

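The jar is upright and square over the big bay, the mailer lies flat in the long bay at (580,500), and the tall bottle is undisturbed. I'll lower it.

```bash
python3 -m creep '[[-1,0,0,0.01,0,0,0],[-1,0,0,0.015,0,0,0],[-1,0,0,0.018,0,0,0],[-1,0,0,0.0185,0,0,0],[-1,0,0,0.0185,0,0,0],[0.3,0,0,0.0185,0,0,0],[0.3,0,0,0.0185,0,0,0],[0.3,0,0,0.0185,0,0,0],[0.3,0,0,-0.03,0,0,0],[0.6,0,0,-0.08,0,0,0],[0.6,0,0,-0.12,0,0,0],[0.6,0,0,-0.12,0,0,0]]'
python3 - <<'E'
from fit import *
im=bot.capture('wrist'); c=bot.calibration('wrist'); C=bot.calibration('top'); im2=bot.capture('top')
for e in bot.outline_of('bottle_tall_mid','wrist')[:2]+[0]+bot.outline_of('bottle_tall_mid','top')[:3]:
    if e==0: c=C;continue
    ys,xs=np.nonzero(e['mask']); u=proj(c,[.65,.205,.046]); print(e['confidence'],xs.mean(),ys.mean(),u)
    if np.hypot(xs.mean()-u[0],ys.mean()-u[1])<60: print(fit('bottle_tall_mid',[(e['mask'],c)],[.65,.205,0],False))
E
python3 d.py "650.5 204.5 140 82.9" "650.5 204.5 8 82.9"
```

```text
t: 17.58
tool_pos: [0.4881, 0.2484, 0.1493]
orientation: [3.135, -0.004, 1.447]
contact_force: [0.0, 0.7, -1.4]
finger_gap: 0.0737
0.64 418.8831574833919 209.36694021101994 [426.58365364 209.08629   ]
(array([0.64418272, 0.20379952, 0.07864131]), np.float64(0.047876068975185704))
0.81 176.37551020408162 176.9265306122449 [174.85890688 176.07096138]
(array([0.65087013, 0.20424643, 0.08676863]), np.float64(0.12067415730337083))
t 17.77 pos [484.3 246.9 143.1] rpy [-1.799e+02  1.000e-01  8.290e+01] F [-0.2 -0.2 -0. ] gap 74.5 q [0.38 0.01 1.71 0.   1.43 0.5 ]
650.5 204.5 140 82.9 -> [-0.0215, 0.1702, 0.0027] [-0.003, 0.001, -0.0]
650.5 204.5 8 82.9 -> [-0.0214, 0.1705, 0.1347] [-0.003, 0.001, -0.0]
```

```bash
python3 -m creep '[[0.6,-0.007,0.056,0,0,0,0],[0.6,-0.014,0.112,0,0,0,0],[0.6,-0.0215,0.169,0,0,0,0],[0.6,-0.0215,0.169,0,0,0,0],[0.6,-0.0215,0.169,0.05,0,0,0],[0.6,-0.0215,0.169,0.1,0,0,0],[0.6,-0.0215,0.169,0.13,0,0,0],[0.6,-0.0215,0.169,0.14,0,0,0],[0.6,-0.0215,0.169,0.14,0,0,0],[-1,-0.0215,0.169,0.14,0,0,0],[-1,-0.0215,0.169,0.14,0,0,0],[-1,-0.0215,0.169,0.14,0,0,0],[-1,-0.0215,0.169,0.14,0,0,0],[-1,-0.0215,0.169,0.14,0,0,0],[-1,-0.0215,0.169,0.14,0,0,0]]'
python3 d.py "649 204 143 82.9" "494.5 319 143 82.9" "494.5 319 25 82.9"
python3 - <<'E'
from fit import *
im=bot.capture('wrist'); c=bot.calibration('wrist'); im2=bot.capture('side'); 
for n in('top','side'):
  bot.capture(n) if n=='top' else 0
  for q in('jar_mid','mailer_mid'):
    for e in bot.outline_of(q,n)[:1]: print(n,q,e['confidence'],[(np.round(a,3),round(b,3)) for a,b in [fit(q,[(e['mask'],bot.calibration(n))],[.4855,.2475,-.124] if q[0]=='j' else [.419,.286,-.124])]])
E
```

```text
t: 19.65
tool_pos: [0.6506, 0.2052, 0.0053]
orientation: [3.141, -0.0, 1.447]
contact_force: [-0.8, -1.5, 3.7]
finger_gap: 0.0372
t 19.65 pos [650.6 205.2   5.3] rpy [180.   -0.   82.9] F [-0.8 -1.5  3.7] gap 37.2 q [0.23 0.5  1.4  0.   1.24 0.35]
649 204 143 82.9 -> [-0.0013, -0.0014, -0.1377] [0.0, -0.0, -0.0]
494.5 319 143 82.9 -> [0.0937, -0.1689, -0.1377] [0.0, -0.0, -0.0]
494.5 319 25 82.9 -> [0.0937, -0.1689, -0.0197] [0.0, -0.0, -0.0]
top mailer_mid 0.65 [(array([ 0.419,  0.286, -0.124]), np.float64(1.0))]
side jar_mid 0.57 [(array([ 0.487,  0.247, -0.107]), np.float64(0.056))]
side mailer_mid 0.59 [(array([ 0.42 ,  0.284, -0.123]), np.float64(0.021))]
```

```bash
python3 -m creep '[[-1,0,0,-0.02,0,0,0],[-1,0,0,-0.06,0,0,0],[-1,0,0,-0.11,0,0,0],[-1,0,0,-0.138,0,0,0],[-1,0.024,-0.042,-0.138,0,0,0],[-1,0.048,-0.084,-0.138,0,0,0],[-1,0.072,-0.126,-0.138,0,0,0],[-1,0.094,-0.169,-0.138,0,0,0],[-1,0.094,-0.169,-0.138,0,0,0],[-1,0.094,-0.169,-0.09,0,0,0],[-1,0.094,-0.169,-0.05,0,0,0],[-1,0.094,-0.169,-0.02,0,0,0],[-1,0.094,-0.169,-0.02,0,0,0],[-1,0.094,-0.169,-0.02,0,0,0]]'
python3 d.py "494.5 319 8.5 82.9"
```

```text
t: 21.75
tool_pos: [0.4958, 0.3194, 0.0267]
orientation: [3.14, -0.001, 1.446]
contact_force: [-0.4, 0.2, 0.3]
finger_gap: 0.037
t 21.75 pos [495.8 319.4  26.7] rpy [ 1.799e+02 -1.000e-01  8.290e+01] F [-0.4  0.2  0.3] gap 37.0 q [ 0.49  0.24  1.68 -0.    1.22  0.61]
494.5 319 8.5 82.9 -> [-0.0006, -0.0012, 0.0182] [0.002, -0.001, -0.001]
```

```bash
python3 -m creep '[[-1,-0.0006,-0.001,0.01,0,0,0],[-1,-0.0006,-0.001,0.015,0,0,0],[-1,-0.0006,-0.001,0.018,0,0,0],[-1,-0.0006,-0.001,0.0185,0,0,0],[-1,-0.0006,-0.001,0.0185,0,0,0],[0.2,-0.0006,-0.001,0.0185,0,0,0],[0.2,-0.0006,-0.001,0.0185,0,0,0],[0.2,-0.0006,-0.001,0.0185,0,0,0],[0.2,-0.0006,-0.001,-0.03,0,0,0],[0.2,-0.0006,-0.001,-0.08,0,0,0],[0.9,-0.0006,-0.001,-0.12,0,0,0],[0.9,-0.0006,-0.001,-0.12,0,0,0]]'
python3 d.py "426.5 59.5 146 127.6" "426.5 59.5 40 127.6"
```

```text
t: 23.25
tool_pos: [0.4959, 0.3202, 0.1497]
orientation: [3.135, -0.005, 1.447]
contact_force: [0.2, 0.4, -0.5]
finger_gap: 0.0714
t 23.25 pos [495.9 320.2 149.7] rpy [179.6  -0.3  82.9] F [ 0.2  0.4 -0.5] gap 71.4 q [0.49 0.12 1.58 0.   1.43 0.61]
426.5 59.5 146 127.6 -> [-0.2673, -0.0367, 0.0022] [0.008, -0.002, -0.78]
426.5 59.5 40 127.6 -> [-0.2678, -0.0373, 0.1082] [0.008, -0.002, -0.78]
```

```bash
python3 -m creep '[[0.9,-0.055,-0.008,0,0,0,-0.16],[0.9,-0.11,-0.016,0,0,0,-0.32],[0.9,-0.165,-0.024,0,0,0,-0.48],[0.9,-0.22,-0.032,0,0,0,-0.64],[0.9,-0.267,-0.037,0,0,0,-0.78],[0.9,-0.267,-0.037,0,0,0,-0.78],[0.9,-0.267,-0.037,0.02,0,0,-0.78],[0.9,-0.267,-0.037,0.04,0,0,-0.78],[0.9,-0.267,-0.037,0.04,0,0,-0.78]]'
python3 - <<'E'
from fit import *
im=bot.capture('wrist'); c=bot.calibration('wrist'); ct=bot.calibration('side'); im2=bot.capture('side')
for n in ('wrist','side'):
  for e in bot.outline_of('dish_mid',n)[:1]: print(n,e['confidence'],fit('dish_mid',[(e['mask'],c if n=='wrist' else ct)],[.4265,.0595,0],False))
save('sw6',cv2.resize(np.hstack([im,im2]),(800,300),interpolation=cv2.INTER_AREA))
E
python3 d.py "426.5 59.5 -12 127.6"
```

```text
t: 24.38
tool_pos: [0.4217, 0.0591, 0.1026]
orientation: [-3.138, -0.003, 2.226]
contact_force: [-0.2, -0.8, -0.0]
finger_gap: 0.0883
wrist 0.69 (array([0.42570558, 0.05767043, 0.06601477]), np.float64(0.05907281918898566))
side 0.78 (array([0.42585295, 0.05975117, 0.08831807]), np.float64(0.052191127508323554))
t 24.57 pos [424.1  58.8 105.7] rpy [180.    0.  127.6] F [-0.2  1.1  0. ] gap 88.3 q [ 0.02 -0.3   2.05  0.    1.38 -0.64]
426.5 59.5 -12 127.6 -> [-0.0009, 0.0022, 0.1177] [0.001, 0.0, -0.0]
```

View pics/sw6.png

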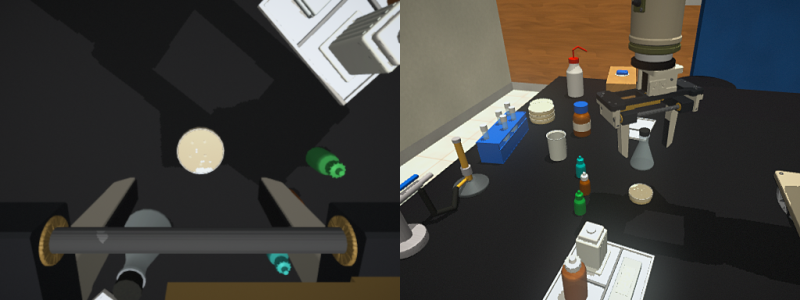

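The side view at (600,260) shows the mailer, jar and tall bottle standing in tray3, and the dish is centred between the fingers in the wrist view at (200,150). Next is the dish grasp.

```bash
python3 -m creep '[[0.9,-0.001,0.001,0.05,0,0,0],[0.9,-0.001,0.001,0.095,0,0,0],[0.9,-0.001,0.001,0.112,0,0,0],[0.9,-0.001,0.001,0.1175,0,0,0],[0.9,-0.001,0.001,0.1175,0,0,0],[-1,-0.001,0.001,0.1175,0,0,0],[-1,-0.001,0.001,0.1175,0,0,0],[-1,-0.001,0.001,0.1175,0,0,0],[-1,-0.001,0.001,0.1175,0,0,0],[-1,-0.001,0.001,0.1175,0,0,0]]'
python3 d.py "426.5 59.5 140 127.6" "476 -298.3 140 127.6" "476 -298.3 10 127.6"
```

```text
t: 25.82
tool_pos: [0.4251, 0.0582, -0.0123]
orientation: [3.141, 0.0, 2.227]
contact_force: [-0.7, 0.4, 3.3]
finger_gap: 0.0537
t 25.82 pos [425.1  58.2 -12.3] rpy [180.    0.  127.6] F [-0.7  0.4  3.3] gap 53.7 q [ 0.02 -0.13  2.14  0.    1.12 -0.64]
426.5 59.5 140 127.6 -> [0.0001, 0.0019, -0.1523] [0.0, 0.0, -0.0]
476 -298.3 140 127.6 -> [-0.3136, -0.1771, -0.1523] [0.0, 0.0, -0.0]
476 -298.3 10 127.6 -> [-0.3136, -0.1771, -0.0223] [0.0, 0.0, -0.0]
```

```bash
python3 -m creep '[[-1,0,0,-0.02,0,0,0],[-1,0,0,-0.06,0,0,0],[-1,0,0,-0.11,0,0,0],[-1,0,0,-0.152,0,0,0],[-1,0,0,-0.152,0,0,0],[-1,-0.045,-0.025,-0.152,0,0,0],[-1,-0.09,-0.051,-0.152,0,0,0],[-1,-0.135,-0.076,-0.152,0,0,0],[-1,-0.18,-0.102,-0.152,0,0,0],[-1,-0.225,-0.127,-0.152,0,0,0],[-1,-0.27,-0.152,-0.152,0,0,0],[-1,-0.314,-0.177,-0.152,0,0,0],[-1,-0.314,-0.177,-0.12,0,0,0],[-1,-0.314,-0.177,-0.08,0,0,0],[-1,-0.314,-0.177,-0.04,0,0,0],[-1,-0.314,-0.177,-0.022,0,0,0],[-1,-0.314,-0.177,-0.022,0,0,0],[-1,-0.314,-0.177,-0.022,0,0,0]]'
python3 - <<'E'
from h import *
im=bot.capture('wrist'); im2=bot.capture('side')[110:206,240:368]
save('sw7',cv2.resize(np.hstack([im,cv2.resize(im2,(512,384),interpolation=cv2.INTER_CUBIC)]),(800,300),interpolation=cv2.INTER_AREA))
E
python3 d.py "476 -298.3 -9 127.6"
```

```text
t: 28.08
tool_pos: [0.4772, -0.2992, 0.011]
orientation: [3.141, 0.002, 2.227]
contact_force: [-1.0, -0.2, -0.7]
finger_gap: 0.0534
t 28.18 pos [ 477.6 -299.5   11.5] rpy [180.    0.2 127.6] F [-0.5  0.5 -0.5] gap 53.7 q [-0.65  0.19  1.77 -0.    1.18 -1.31]
476 -298.3 -9 127.6 -> [0.002, -0.0005, 0.0205] [0.001, 0.003, -0.0]
```

View pics/sw7.png

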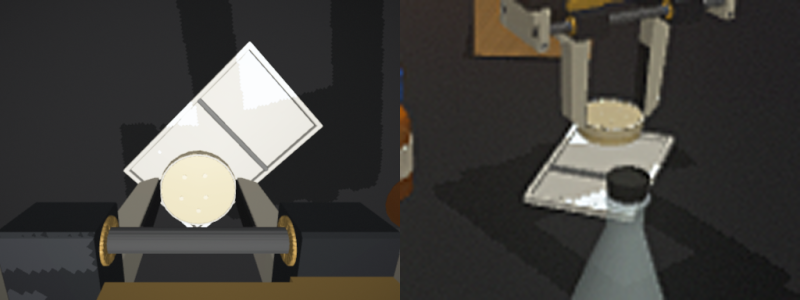

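The dish is held level above the big bay of tray2. I'll lower and release it.

```bash
python3 -m creep '[[-1,0.001,0,0.01,0,0,0],[-1,0.001,0,0.016,0,0,0],[-1,0.001,0,0.02,0,0,0],[-1,0.001,0,0.0205,0,0,0],[-1,0.001,0,0.0205,0,0,0],[0.38,0.001,0,0.0205,0,0,0],[0.38,0.001,0,0.0205,0,0,0],[0.38,0.001,0,0.0205,0,0,0],[0.38,0.001,0,0.0,0,0,0],[0.38,0.001,0,-0.05,0,0,0],[0,0.001,0,-0.11,0,0,0],[0,0.001,0,-0.14,0,0,0]]'
python3 - <<'E'
from fit import *
for n in('side','top'):
  im=bot.capture(n)
  for e in bot.outline_of('bottle_short_mid',n)[:4]:
    b=im[e['mask']].mean(0); ys,xs=np.nonzero(e['mask']); print(n,e['confidence'],b.round(),xs.mean(),ys.mean())
    if b[0]>b[1]+10: print(fit('bottle_short_mid',[(e['mask'],bot.calibration(n))],[.554,.074,0],False))
E
python3 d.py "554.5 74 150 82.6" "484.9 -229.8 0 82.6"
```

```text
t: 29.68
tool_pos: [0.477, -0.2987, 0.1535]
orientation: [3.14, 0.005, 2.227]
contact_force: [0.6, -1.2, -0.2]
finger_gap: 0.0492
side 0.86 [110.  83.  53.] 236.33913043478262 236.31304347826088
(array([0.5540401 , 0.07459268, 0.0255883 ]), np.float64(0.10171215460247496))
side 0.83 [ 27. 104.  43.] 229.44254278728607 261.09290953545235
side 0.52 [  8. 116. 107.] 230.10162601626016 213.6829268292683
top 0.75 [218. 210. 184.] 371.8888888888889 224.7920227920228
top 0.56 [145. 125. 114.] 228.57142857142858 208.92857142857142
(array([0.55505105, 0.07367315, 0.05256801]), np.float64(0.16060225846925968))
top 0.54 [ 48. 140. 132.] 250.5 195.5
t 29.88 pos [ 475.7 -297.9  149.5] rpy [180.    0.  127.6] F [ 0.8 -0.4 -0.5] gap 46.7 q [-0.65  0.05  1.66  0.    1.44 -1.31]
554.5 74 150 82.6 -> [0.2466, 0.2892, -0.0007] [0.0, 0.001, 0.785]
484.9 -229.8 0 82.6 -> [0.0485, 0.0488, 0.1494] [0.0, 0.001, 0.785]
```

```bash
python3 -m creep '[[0,0.035,0.041,0,0,0,0.11],[0,0.07,0.082,0,0,0,0.22],[0,0.105,0.123,0,0,0,0.33],[0,0.14,0.164,0,0,0,0.44],[0,0.175,0.205,0,0,0,0.55],[0,0.21,0.246,0,0,0,0.66],[0,0.2466,0.289,0,0,0,0.785],[0,0.2466,0.289,0,0,0,0.785],[0,0.2466,0.289,0.03,0,0,0.785],[0,0.2466,0.289,0.06,0,0,0.785],[0,0.2466,0.289,0.06,0,0,0.785],[0,0.2466,0.289,0.06,0,0,0.785]]'
python3 - <<'E'
from h import *
im=bot.capture('wrist').copy(); c=bot.calibration('wrist')
for z in(0,.058):
    u=proj(c,[.5545,.074,z]); cv2.circle(im,tuple(int(a) for a in u),3,(255,0,0),1)
save('w8',im)
E
python3 d.py "554.5 74 -13 82.6"
```

```text
t: 31.38
tool_pos: [0.554, 0.0733, 0.0896]
orientation: [-3.141, 0.0, 1.442]
contact_force: [0.6, -1.3, 1.2]
finger_gap: 0.0468
t 31.43 pos [554.7  73.5  90.4] rpy [179.9  -0.   82.6] F [ 1.3 -0.   0.5] gap 45.9 q [ 0.04  0.09  1.72 -0.    1.33  0.17]
554.5 74 -13 82.6 -> [0.0005, -0.0004, 0.1034] [0.001, -0.0, -0.0]
```

View pics/w8.png

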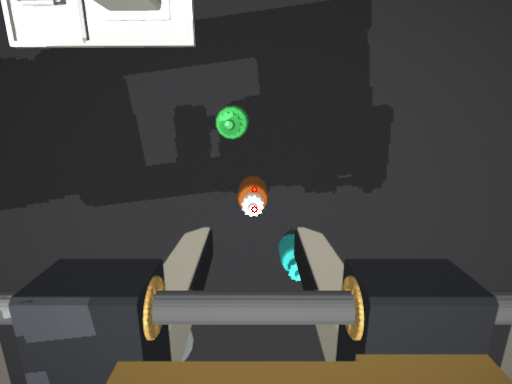

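The markers sit on the amber bottle's axis at (253,190) and (254,209). The green bottle at (232,122) and the teal at (293,255) are clear of the fingers' path.

```bash
python3 -m creep '[[0,0,0,0.045,0,0,0],[0,0,0,0.085,0,0,0],[0,0,0,0.1,0,0,0],[0,0,0,0.103,0,0,0],[0,0,0,0.103,0,0,0],[-1,0,0,0.103,0,0,0],[-1,0,0,0.103,0,0,0],[-1,0,0,0.103,0,0,0],[-1,0,0,0.103,0,0,0],[-1,0,0,0.103,0,0,0]]'
python3 d.py "554.5 74 140 82.6" "484.9 -229.8 140 82.6" "484.9 -229.8 10 82.6"
```

```text
t: 32.67
tool_pos: [0.5548, 0.074, -0.0128]
orientation: [3.141, -0.0, 1.442]
contact_force: [-1.6, 0.5, 6.6]
finger_gap: 0.0247
t 32.67 pos [554.8  74.  -12.8] rpy [179.9  -0.   82.6] F [-1.6  0.5  6.6] gap 24.7 q [0.04 0.22 1.78 0.   1.14 0.17]
554.5 74 140 82.6 -> [0.0, -0.0001, -0.1528] [0.001, -0.0, 0.0]
484.9 -229.8 140 82.6 -> [-0.3102, -0.0301, -0.1529] [0.001, -0.0, 0.0]
484.9 -229.8 10 82.6 -> [-0.3102, -0.0302, -0.0229] [0.001, -0.0, 0.0]
```

```bash
python3 -m creep '[[-1,0,0,-0.02,0,0,0],[-1,0,0,-0.06,0,0,0],[-1,0,0,-0.11,0,0,0],[-1,0,0,-0.153,0,0,0],[-1,0,0,-0.153,0,0,0],[-1,-0.052,-0.005,-0.153,0,0,0],[-1,-0.104,-0.01,-0.153,0,0,0],[-1,-0.156,-0.015,-0.153,0,0,0],[-1,-0.208,-0.02,-0.153,0,0,0],[-1,-0.26,-0.025,-0.153,0,0,0],[-1,-0.31,-0.03,-0.153,0,0,0],[-1,-0.31,-0.03,-0.153,0,0,0],[-1,-0.31,-0.03,-0.11,0,0,0],[-1,-0.31,-0.03,-0.07,0,0,0],[-1,-0.31,-0.03,-0.03,0,0,0],[-1,-0.31,-0.03,-0.023,0,0,0],[-1,-0.31,-0.03,-0.023,0,0,0],[-1,-0.31,-0.03,-0.023,0,0,0]]'
python3 - <<'E'
from h import *
im=bot.capture('wrist'); im2=bot.capture('side')[110:206,240:368]
save('sw9',cv2.resize(np.hstack([im,cv2.resize(im2,(512,384),interpolation=cv2.INTER_CUBIC)]),(800,300),interpolation=cv2.INTER_AREA))
E
python3 d.py "484.9 -229.8 -9.5 82.6"
```

```text
t: 34.92
tool_pos: [0.4861, -0.2302, 0.0116]
orientation: [3.139, 0.001, 1.442]
contact_force: [-0.1, -0.3, 0.4]
finger_gap: 0.0253
t 35.02 pos [ 486.  -230.3   11.4] rpy [1.798e+02 1.000e-01 8.260e+01] F [-0.6 -0.7 -0.6] gap 25.2 q [-0.54  0.13  1.84  0.    1.17 -0.41]
484.9 -229.8 -9.5 82.6 -> [0.0004, -0.0012, 0.0209] [0.003, 0.001, 0.0]
```

View pics/sw9.png

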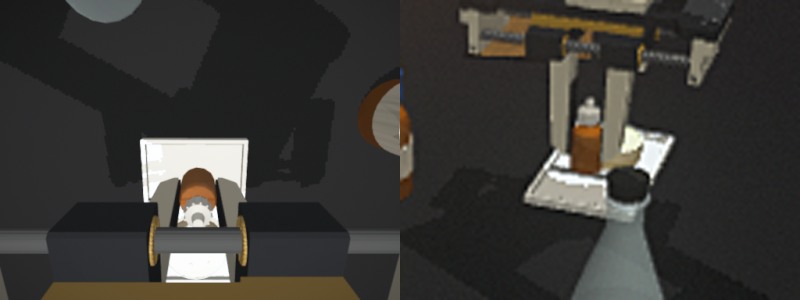

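The amber bottle is upright above the narrow bay of tray2, with the dish beside it. I'll set it down, release, and rise clear.

```bash
python3 -m creep '[[-1,0,-0.001,0.01,0,0,0],[-1,0,-0.001,0.016,0,0,0],[-1,0,-0.001,0.0205,0,0,0],[-1,0,-0.001,0.021,0,0,0],[-1,0,-0.001,0.021,0,0,0],[-0.25,0,-0.001,0.021,0,0,0],[-0.25,0,-0.001,0.021,0,0,0],[-0.25,0,-0.001,0.021,0,0,0],[-0.25,0,-0.001,0.0,0,0,0],[-0.25,0,-0.001,-0.05,0,0,0],[0,0,-0.001,-0.11,0,0,0],[0,0,-0.001,-0.15,0,0,0],[0,0.1,-0.1,-0.15,0,0,0],[0,-0.04,-0.1,-0.15,0,0,0],[0,-0.1,-0.1,-0.15,0,0,0],[0,-0.16,-0.1,-0.15,0,0,0],[0,-0.22,-0.1,-0.15,0,0,0],[0,-0.22,-0.1,-0.15,0,0,0],[0,-0.22,-0.1,-0.15,0,0,0]]'
python3 - <<'E'
from fit import *
a=bot.capture('top'); b=bot.capture('side')
P={'mailer_mid':[.419,.286,-.124],'jar_mid':[.486,.248,-.124],'bottle_tall_mid':[.4955,.32,0],'dish_mid':[.476,-.298,0],'bottle_short_mid':[.485,-.23,0],'flask_mid':[.4395,-.0745,0],'beaker_mid':[.6756,-.057,0],'media_mid':[.6506,-.2014,0]}
for q,p in P.items():
  for n in('top','side'):
    c=bot.calibration(n)
    for e in bot.outline_of(q,n):
      ys,xs=np.nonzero(e['mask']); u=proj(c,p[:2]+[.03])
      if len(xs) and np.hypot(xs.mean()-u[0],ys.mean()-u[1])<16:
        r=fit(q,[(e['mask'],c)],p,p[2]!=0); print(q,n,np.round(r[0]*[1000,1000,57.3],1),round(r[1],3)); break
A=cv2.resize(a[130:300,100:420],(565,300),interpolation=cv2.INTER_CUBIC)
t3=cv2.resize(b[250:384,180:340],(358,300),interpolation=cv2.INTER_CUBIC); t2=cv2.resize(b[110:206,240:368],(400,300),interpolation=cv2.INTER_CUBIC)
o=np.zeros((600,770,3),np.uint8); o[:300,:565]=A; o[300:,:358]=t3; o[300:,365:765]=t2; save('fin',o)
E
python3 d.py
```

```text
t: 37.4
tool_pos: [0.3561, -0.4364, 0.1587]
orientation: [-3.141, -0.001, 1.439]
contact_force: [1.6, -0.9, 0.2]
finger_gap: 0.0461
mailer_mid top [420.8 282.5  -5.7] 0.077
mailer_mid side [419.5 285.   -6.3] 0.036
jar_mid top [487. 248.  -7.] 0.036
jar_mid side [486.4 247.7  -2.8] 0.108
bottle_tall_mid top [494.7 317.5   2.5] 0.043
bottle_tall_mid side [4.943e+02 3.165e+02 2.000e-01] 0.038
dish_mid top [ 477.7 -300.2    2.1] 0.057
dish_mid side [ 471.3 -309.9    9.1] 0.441
bottle_short_mid side [ 486.  -233.9    2.2] 0.127
flask_mid top [441.7 -76.3   1.7] 0.03
flask_mid side [439.9 -73.8   3.7] 0.077
beaker_mid top [676.  -55.6  -3. ] 0.056
beaker_mid side [674.1 -54.4   2.9] 0.039
media_mid top [ 651.1 -200.8    2.7] 0.088
media_mid side [ 649.9 -200.2    1.2] 0.064
t 38.3 pos [ 357.  -434.9  159.4] rpy [-180.    -0.    82.6] F [-0.6 -0.4 -1. ] gap 46.5 q [-0.97  0.05  1.64 -0.    1.45 -0.85]
```

View pics/fin.png

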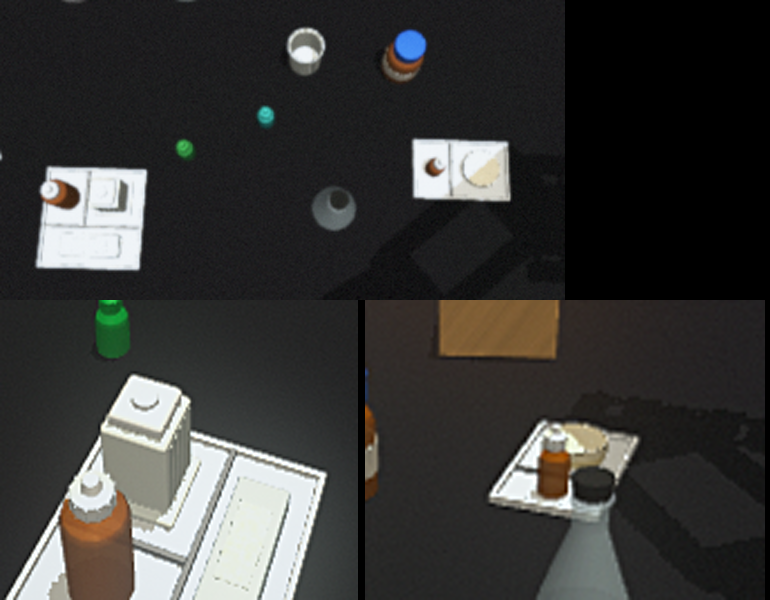

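Top and side views show all five items upright in the right bays, and the bystanders and the green and teal bottles where they were. I'm handing the job in.

```bash
python3 -c "
from rig import bot; print(bot.close_job())"
```

```text
the job is handed in; nothing more can be done
None
```

Both kits are made up and the job is handed in at about 38 s of robot time. I placed the mailer, jar and tall bottle in tray3, then the Petri dish and the short amber bottle in tray2.

**Final checks:**
- **Kit items:** the last top and side pictures show all five upright in their bays. The fits put each within about 5 mm of its bay target where the item was in clear view.
- **Bystanders:** the flask, beaker and media bottle came out within about 3 mm of where they were first measured. The green and teal bottles were not touched.

**Failed or disagreed:**
- **First mailer grasp:** it closed on air above the mailer. The real fingertips sit about 20 mm above the reported TCP height. I found this in the side view and corrected for it on every later grasp; the mailer was not moved.
- **Dish position:** the last side-view fit of the dish was poor (residual 0.44), because the short bottle and flask partly hide it. The top-view fit and the picture both show it centred in its bay.
- **Short bottle position:** it was fitted from the side only at the end (the top-view network gave no matching outline), though the top picture shows it standing in its bay.

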